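Close the twin-knob clamp squarely on a lantern panel

TASK

Clamp the brown lantern panel for touch-up: turn the red and the blue knob of the sloping clamp clockwise, alternately and in small steps, until both are fully home against their stops and the rubber-faced bar holds the panel square against the yellow ledge. Neither knob may ever get more than a quarter turn ahead of the other, or the bar racks. Leave the things standing around in their places, and let go of the knobs at the end.

Things in the scene. Friction and masses are not known exactly. Their poses are not given: they have to be found in the camera images.
- bed: dark steel bed of the clamp, 280 x 420 x 12 mm, rising away from the robot at 30 degrees. Origin mid-width on its underside; x points up the slope, y to the left, z along its normal, which leans 30 degrees towards the robot. Both knobs turn about axes parallel to this z: lean the gripper likewise. Nothing round a knob stands higher than its disc's underside, 24 mm above the bed's face
- knob_left (a joint): angle (rad) through which the red knob, at the left of the bed, has been turned: 0 at the start (open), grows as it turns clockwise seen from above (negative about the bed's z), hard stop (fully home) at 2.6. One radian drives the bar's left end 12 mm down the slope. Stays where it is left; takes 0.15 to 0.25 N m
- knob_right (a joint): the same for the blue knob on the right side of the bed, driving the right end of the clamp bar; same direction, same stop at 2.6
- knob_left_grip (a point): point on the axis of the red knob where its wing is to be gripped; x runs along the wing (whose angle at the start varies), y across it, z along the knob's axis. The wing is straight, 64 mm long, 14 mm thick, 34 mm high, over a disc 68 mm in diameter; the point lies 23 mm above the disc, 9 mm below the wing's top, and turns in place with the knob
- knob_right_grip (a point): the same point of the blue knob; the knob axes are 330 mm apart across the slope
- bar: the aluminium clamp bar, 360 mm long across the slope, 30 mm wide; origin near its left end; its y runs along its length, its x across. It slides down the bed (-x of the bed) by the mean of both ends' travel and skews by 0.036 rad for each radian by which one knob is ahead of the other
- pad: the black rubber pad, 220 x 12 x 20 mm, on springs on the down-slope face of the bar; origin at its centre. It touches the panel at knob angles of about 2.3 and is pressed back by some 4 mm (about 10 N) with both knobs at their stops
- panel: the brown louvred panel, 140 (up the slope) x 200 x 20 mm, 0.5 kg, lying loose on the bed with its lower edge at the yellow ledge; origin in the middle of its underside, x up the slope, z normal to the bed
- gas_can: blue can, 68 mm diameter, 170 mm high, standing to the left of the clamp; origin at its foot; to be left alone
- jar: amber jar, 72 mm diameter, 90 mm high, standing to the right of the clamp; origin at its foot; to be left alone
- brush: brush 180 mm long, lying in front of the clamp; origin below its middle; to be left alone
- wrench: wrench 190 mm long, lying in front of the clamp; to be left alone
- bracket: brown U-shaped bracket 150 x 45 x 38 mm lying on the table at the robot's side; to be left alone
- lantern_cap: brown round lantern cap, 100 mm diameter, 55 mm high, on the table at the robot's other side; to be left alone
Not all that is in view belongs to the job. Leave any purple look-alike of the panel alone.

How it is judged:
At the end, for the whole second after the job is handed in: both knobs above 2.42 rad (stop 2.6), bar within 0.01 rad of square, pad pressing the panel with over 3 N; panel at rest, flat (0.05 rad) and square (0.03 rad) on the bed, its lower edge within 2.5 mm of the ledge (origin x below -0.032 in the bed's frame) (value of joint each of knob_left, knob_right above 2.42 rad and angle between the y axis of bar and the y axis of bed, either way round below 0.01 rad and contact force between pad and panel above 3 N and angle between the x axis of panel and the x axis of bed, either way round below 0.03 rad and angle between the z axis of panel and the z axis of bed, either way round below 0.05 rad and x of panel in the frame of bed below -0.032 m and linear speed of panel below 0.01 m/s); the robot touches nothing.
It fails at once if the bar racked: one knob clearly more than a quarter turn (over 1.75 rad) ahead of the other, a skew of the bar of more than 0.0636 rad (angle between the y axis of bar and the y axis of bed, either way round above 0.0636 rad).
It fails at once if a thing standing around pushed more than 30 mm from its place (distance of any of gas_can, jar, brush, wrench, bracket, lantern_cap from where it was at the start of the episode above 0.03 m).
It also fails if it takes over 67 s, if anything falls off the work surface, if the arm or the gripper's body presses on something with over 40 N, if the wrist force passes 120 N, or if a joint passes its speed limit or range.

ROBOT

A 6-joint arm with a two-finger parallel gripper is mounted at the origin on the work surface. World frame = base frame: x ahead of the robot, y to its left, z up, the work surface at z = 0. Lengths are in m, angles in rad, forces in N, time in s.
With the tool pointing down it reaches from about 0.375 to 0.925 m from the base axis. Payload 5.7 kg.
Tool frame: the origin (TCP) lies midway between the tips of the shut fingers; the grasp point (between the pads) lies 19 mm behind it; z points along the fingers, y is the line along which they close (so a half turn about z gives the same grasp; the last joint's range is limited). The gripper opens to 88 mm and grips with 3 to 60 N. Pads are 20 mm wide; open, the fingers measure 115 mm over their backs; the gripper's body (75 mm by 178 mm) begins 61 mm behind the grasp point.
Start: joints at [1.06, 0.359, 1.51, -0, 1.272, -0.115], TCP at [0.231, 0.554, 0.194] pointing down, gripper open.
Joint ranges: [-2.97, 2.97], [-1.01, 2.36], [0.21, 2.38], [-0.96, 4.11], [0.2, 2.71], [-2.98, 2.98]. Speed limits (rad/s): [2.39, 2.39, 3.14, 3.14, 3.14, 3.14].

INTERFACE

Orientations are given as a unit quaternion [x, y, z, w].
In Python, from cell import robot, imaging gives the robot as it stands. The module is installed in compiled form; this text tells all that it offers.
- The arm moves only by the shell command python3 -m handwheel 'ROWS' [FORCE]. ROWS is JSON, a list of rows, each a list of 3 entries, a list of its own where there are three numbers: the shift along the world's x, y, z scaled (see below), then the turn about the world's z scaled (see below), then the closure, from 0 (fully open) to 1 (shut). In form: [[[x, y, z], yaw, grip], ...]. A call has 1 to 10 rows; each row is the pose to reach, as a shift and turn from the pose commanded when the call began; what a row does not reach only later rows make up. The controller multiplies each number of a shift by 150 mm and each number of a turn by pi/2 rad. A row lasts 1/8 s, in which the tool goes at most 62.5 mm and 10.7 degrees, less where a joint would pass 70% of its speed; a pose out of reach is approached as far as the arm can. A call with a number of a shift or a turn outside -1 to 1 is refused whole. A call with a gripper value outside its range is refused whole. The fingers move at their own pace and stop on an object; FORCE is the grip in N (left out, the last holds). Time passes only in rows, so rows that repeat a pose let the fingers close. It gives the time, the measured TCP pose, the force, the opening and the grip force at its end, in the units of the state.
- robot.get_state(): the state, without advancing time (a new reading comes with each control period).
- imaging.camera(name): name is "scene" or "top"; returns (picture, depth): 400x640x3 uint8, red, green, blue; 400x640 float32, m along the optical axis (not along the pixel's ray), 0 where there is no reading.
- imaging.camera_model(name): a dict with "mtx" (3x3 intrinsics, pixels), "world_from_camera" (4x4, takes a point from camera to world coordinates). Camera axes: x right, y up, looking along -z (the intrinsics and any distortion apply to the point x, -y, -z); pixel columns grow to the right and rows downward; lengths in m; the calibration is good to about 2 mm. A picture is of the moment at which its call begins. camera_model takes no time and is no camera call.
- robot.job_done(): hands the job in; it is judged then, once.
The state is a dict: "time_s": time; "joints": joint angles; "qvel": joint speeds; "effort": joint torques, N m; "ee_pos": TCP position; "orientation": TCP orientation; "ft_force": force on the tool from outside, world axes, zero at the start; "torque": the same for the moment, N m; "gripper_width": finger opening in m; "gripper_force": force on a finger pad.
Only numpy, scipy, OpenCV 4.12 (cv2) and the standard library are available. Lean on these libraries where they do the work, as an engineer would, in place of code of your own. Each camera call takes 0.05 s, during which the arm holds its last target. There are 200 camera calls.

## Working session

There is one attempt and no reset: what is moved stays moved. The work goes in short steps, Python scripts to look and compute and a shell command to move; the robot and the scene stay as the last step left them, time stands still between calls to the robot, and variables do not carry over. Pictures are saved under pics/ and viewed, at most 10 in all, crops included, and the job is handed in when it is done.

```bash
mkdir -p pics; ls
python3 - <<'E'
from cell import robot, imaging
import cv2, numpy as np
print(robot.get_state())
for n in("scene","top"):
    p,d=imaging.camera(n); m=imaging.camera_model(n)
    print(n,m["mtx"],m["world_from_camera"],[k for k in m])
    np.savez(f"pics/{n}0.npz",p=p,d=d,K=m["mtx"],T=m["world_from_camera"])
    cv2.imwrite(f"pics/{n}0.png",p[:,:,::-1])
E
```

```text
pics
{'time_s': 0.0, 'joints': array([ 1.05996543e+00,  3.59541986e-01,  1.51140812e+00, -1.30177318e-05,
        1.27248710e+00, -1.15096810e-01]), 'qvel': array([ 0.0004397 , -0.00102201,  0.00150536, -0.00153471,  0.00094533,
       -0.00173357]), 'effort': array([-1.29174197e-03, -5.15370119e+01, -2.70729572e+01,  6.73246267e-02,
        3.50267615e-02, -1.35130931e-04]), 'ee_pos': array([0.230942  , 0.55298276, 0.19279687]), 'orientation': array([ 1.96576477e-01,  9.80488061e-01, -8.79389695e-04, -2.78032094e-04]), 'ft_force': array([ 0.2662662 ,  0.54737236, -0.75311204]), 'torque': array([0.00486   , 0.00313726, 0.04743317]), 'gripper_force': 0.0, 'gripper_width': 0.08791733774564069}
scene [[442.33617286   0.         317.53359419]
 [  0.         442.33617286 199.45481665]
 [  0.           0.           1.        ]] [[ 0.60754258 -0.61468185  0.50304895  1.11021327]
 [ 0.79427068  0.4742287  -0.37979104 -0.50053665]
 [-0.00510959  0.63029625  0.77633789  1.12859136]
 [ 0.          0.          0.          1.        ]] ['mtx', 'world_from_camera']
top [[463.97256569   0.         319.88340512]
 [  0.         463.97256569 191.87418137]
 [  0.           0.           1.        ]] [[-0.01068049  0.98231183 -0.18694758  0.23413962]
 [-0.9997192  -0.00653491  0.02277736  0.00661901]
 [ 0.02115279  0.18713836  0.9821058   1.41573758]
 [ 0.          0.          0.          1.        ]] ['mtx', 'world_from_camera']
```

View pics/scene0.png

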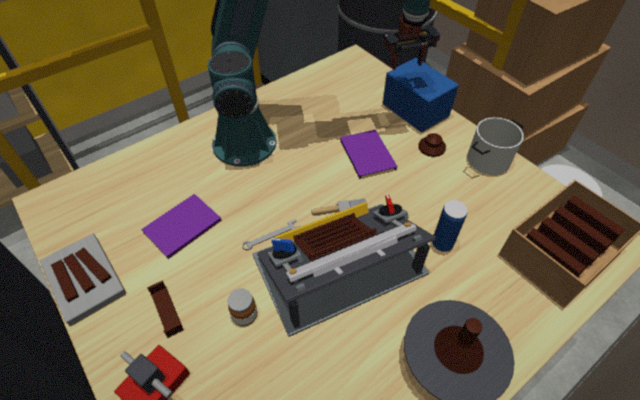

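View pics/top0.png

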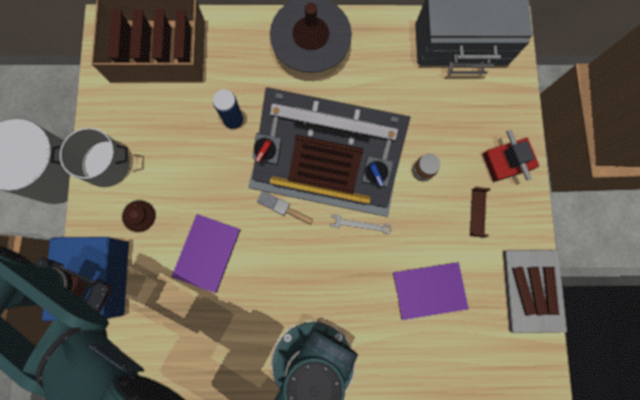

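The scene picture shows the clamp at (340,260), with the red knob at (390,208) and the blue one at (285,248). In the top view the red knob is at (263,149), the blue at (377,174), the panel at (327,163), can (228,108), jar (427,167). Look-alikes: purple sheets (207,252) and (430,290) to be left alone, and other red/blue items, namely the vice (510,158) and the bin (88,278). Next: bed plane, knob pixels and a close crop.

```bash
cat > h.py <<'E'
import numpy as np
def cloud(p,d,K,T):
    v,u=np.mgrid[:400,:640]
    c=np.stack([(u-K[0,2])/K[0,0]*d,-(v-K[1,2])/K[1,1]*d,-d,np.ones_like(d)],-1)
    return (c@T.T)[...,:3]
def load(n):
    z=np.load(f"pics/{n}.npz"); return z["p"],cloud(z["p"],z["d"].astype(float),z["K"],z["T"])
def mask(p,col):
    r,g,b=[p[...,i].astype(int) for i in range(3)]
    return (r>110)&(g<70)&(b<70) if col=="red" else (b>110)&(b>r+60)&(b>g+35)
E
python3 - <<'E'
from h import *
import cv2
roi={"top":(235,75,420,225),"scene":(240,170,450,340)}
for n in roi:
    p,X=load(n+"0"); x0,y0,x1,y1=roi[n]
    for c in("red","blue"):
        m=mask(p,c); k=np.zeros_like(m); k[y0:y1,x0:x1]=1; m&=k
        P=X[m]; v,u=np.nonzero(m)
        print(n,c,m.sum(),u.mean(),v.mean(),P.mean(0).round(4),P.min(0).round(3),P.max(0).round(3))
        q=P-P.mean(0); w=np.linalg.svd(q,full_matrices=False)[2][0]; print(" dir",w.round(3))
p,X=load("top0")
for u,v in[(290,130),(288,165),(375,140),(372,195),(265,180),(327,165),(329,190),(327,120),(228,100),(427,160),(262,185),(388,212),(408,118),(266,90)]: print((u,v),X[v,u].round(4))
a=cv2.resize(p[85:220,235:420,::-1],None,fx=4,fy=4,interpolation=cv2.INTER_CUBIC);cv2.imwrite("pics/c1.png",a)
E
```

```text
top red 72 264.2361111111111 147.38888888888889 [0.603  0.1327 0.1528] [0.579 0.119 0.117] [0.623 0.154 0.167]
 dir [-0.662  0.505 -0.553]
top blue 57 375.4736842105263 171.21052631578948 [ 0.5322 -0.179   0.154 ] [ 0.503 -0.199  0.139] [ 0.549 -0.166  0.163]
 dir [-0.783 -0.512 -0.353]
scene red 64 389.859375 205.015625 [0.6336 0.1057 0.1834] [ 0.588 -0.501  0.139] [1.11  0.14  1.129]
 dir [ 0.391 -0.497  0.774]
scene blue 74 284.4054054054054 242.25675675675674 [ 0.5471 -0.1849  0.1651] [ 0.507 -0.501  0.137] [ 1.11  -0.167  1.129]
 dir [ 0.49  -0.267  0.83 ]
(290, 130) [0.6626 0.0614 0.1268]
(288, 165) [0.5718 0.0695 0.0727]
(375, 140) [ 0.6291 -0.1836  0.1343]
(372, 195) [ 0.4825 -0.1806  0.0555]
(265, 180) [0.5326 0.14   0.0449]
(327, 165) [ 0.5665 -0.0459  0.0916]
(329, 190) [ 0.4951 -0.0515  0.0732]
(327, 120) [ 0.6745 -0.0442  0.1778]
(228, 100) [0.7382 0.2352 0.1683]
(427, 160) [ 0.5806 -0.3427  0.0898]
(262, 185) [0.5253 0.1528 0.0062]
(388, 212) [ 0.4382 -0.2353  0.005 ]
(408, 118) [ 0.6822 -0.2739  0.1709]
(266, 90) [0.7655 0.1275 0.1744]
```

View pics/c1.png

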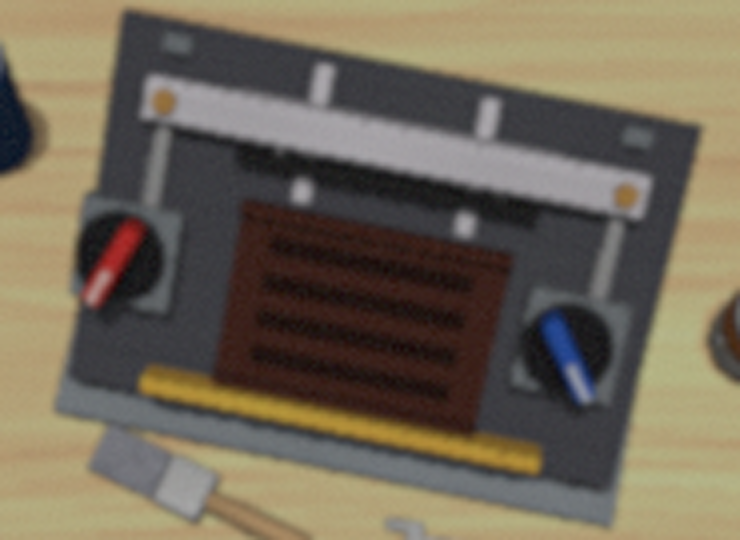

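The crop shows the red wing running from its white-tipped end (95,300) to (135,225) in the crop, with centre near (118,262). The blue wing runs from (550,318) to its white tip at (592,400), with centre near (570,359). These are the clamp's own knobs, so the choice is right.

Run:
```python
from h import *
import cv2
p,X=load("top0")
# bed plane: dark bed pixels
pts=[]
for (u0,v0,u1,v1) in[(278,150,286,172),(362,190,378,197),(350,112,395,117),(280,93,310,98),(285,125,294,135)]:
    pts.append(X[v0:v1,u0:u1].reshape(-1,3))
P=np.concatenate(pts)
for _ in range(3):
    c=np.median(P,0); A=np.c_[P[:,:2],np.ones(len(P))]; s=np.linalg.lstsq(A,P[:,2],rcond=None)[0]; r=P[:,2]-A@s; P=P[abs(r)<max(.004,1.5*np.median(abs(r)))]
n=np.array([-s[0],-s[1],1]);n/=np.linalg.norm(n); print("n",n,np.degrees(np.arccos(n[2])),"psi",np.arctan2(-n[1],-n[0]),len(P),r.std(),s)
for nm in("top","scene"):
    p,X=load(nm+"0")
    for c,roi in(("red",(240,130,285,165) if nm=="top" else (370,185,410,222)),("blue",(360,155,395,190)if nm=="top" else (268,228,302,262))):
        x0,y0,x1,y1=roi; Q=X[y0:y1,x0:x1].reshape(-1,3); h=Q@n-s[2]*n[2]
        col=p[y0:y1,x0:x1].reshape(-1,3).astype(int)
        wing=(h>.040)&(h<.075); top=(h>.05)&(h<.075)
        print(nm,c,top.sum(),Q[top].mean(0).round(4),"h",np.percentile(h[wing],[50,95]).round(4))
        C=Q[top]; xb=np.array([1,0,0])-n*n[0]; xb/=np.linalg.norm(xb)
        w=np.linalg.svd(C-C.mean(0),full_matrices=False)
        e=(C-C.mean(0))@w[2][0]; print("  dir",w[2][0].round(3),"len",np.ptp(e).round(4),"mid",(C.mean(0)+w[2][0]*(e.max()+e.min())/2).round(4))
p,X=load("scene0")
cv2.imwrite("pics/c2.png",cv2.resize(p[185:315,250:440,::-1],None,fx=4,fy=4,interpolation=cv2.INTER_CUBIC))
```

```text
n [-0.48583989  0.10612411  0.86758128] 29.82122668546956 psi -0.21505641834612946 471 0.002118537359459268 [ 0.55999352 -0.12232181 -0.23890285]
top red 117 [0.5954 0.1388 0.1498] h [0.0626 0.0669]
  dir [-0.73   0.537 -0.422] len 0.0646 mid [0.5944 0.1395 0.1492]
top blue 118 [ 0.5258 -0.1813  0.1499] h [0.0628 0.0675]
  dir [-0.808 -0.449 -0.381] len 0.0642 mid [ 0.5244 -0.1821  0.1492]
scene red 70 [0.6035 0.1338 0.1523] h [0.0606 0.0643]
  dir [ 0.757 -0.518  0.399] len 0.0662 mid [0.5983 0.1373 0.1496]
scene blue 133 [ 0.5315 -0.185   0.1491] h [0.0549 0.0637]
  dir [0.812 0.461 0.358] len 0.0645 mid [ 0.5305 -0.1856  0.1487]
```

View pics/c2.png

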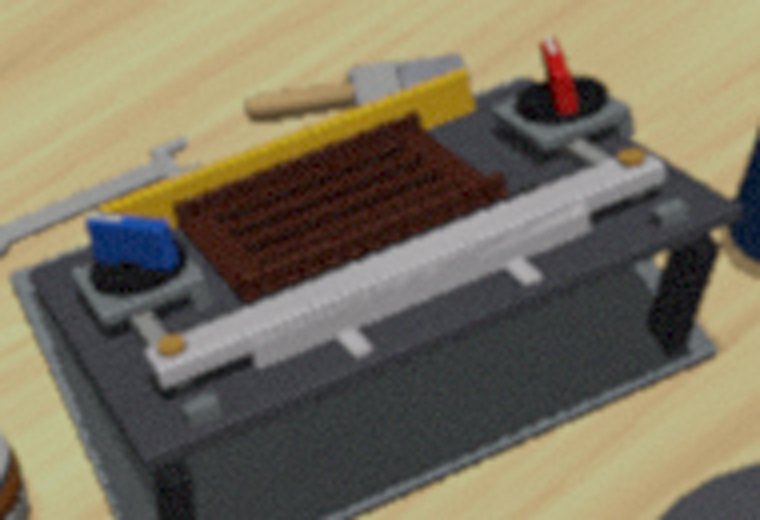

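The scene crop shows the red wing standing at (560,80) and the blue at (130,243), with nothing round them. The two knob tops come out 329 mm apart and level at 0.15 m, with a bed tilt of 29.8°. These match the text. 

The interface can't lean the tool, so I'll grip the wings with it vertical. First I go above red, at (0.600, 0.137).

```bash
python3 -m handwheel '[[[0.82,-0.927,0.4],-0.09,0.4],[[0.82,-0.927,0.4],-0.09,0.4],[[0.82,-0.927,0.4],-0.09,0.4],[[0.82,-0.927,0.4],-0.09,0.4]]' 40; python3 -m handwheel '[[[0.82,-0.927,0],0,0.4],[[0.82,-0.927,0],0,0.4],[[0.82,-0.927,0],0,0.4]]';python3 -m handwheel '[[[0.82,-0.927,-0.2],0,0.4],[[0.82,-0.927,-0.2],0,0.4],[[0.82,-0.927,-0.2],0,0.4],[[0.82,-0.927,-0.2],0,0.4],[[0.82,-0.927,-0.2],0,0.4]]'
python3 - <<'E'
from cell import robot, imaging
import cv2, numpy as np
s=robot.get_state(); print(s["joints"].round(3))
p,_=imaging.camera("scene");q,_=imaging.camera("top")
a=cv2.resize(p[130:260,330:470,::-1],None,fx=3,fy=3,interpolation=2);b=cv2.resize(q[90:220,210:330,::-1],None,fx=3,fy=3,interpolation=2)
cv2.imwrite("pics/c3.png",np.hstack([a,b]))
E
```

```text
time_s: 0.6
ee_pos: [0.357, 0.4125, 0.2548]
orientation: [0.267, 0.964, 0.001, 0.001]
ft_force: [-0.7, 0.5, -0.1]
gripper_width: 0.0535
gripper_force: 0.0
time_s: 0.98
ee_pos: [0.4775, 0.275, 0.253]
orientation: [0.265, 0.964, -0.0, -0.001]
ft_force: [0.9, 1.2, 0.2]
gripper_width: 0.0527
gripper_force: 0.0
time_s: 1.6
ee_pos: [0.5993, 0.1374, 0.2227]
orientation: [0.265, 0.964, 0.0, -0.001]
ft_force: [0.0, 0.3, -0.5]
gripper_width: 0.0528
gripper_force: 0.0
[ 1.120e-01  3.580e-01  1.437e+00  1.000e-03  1.349e+00 -9.210e-01]
```

View pics/c3.png

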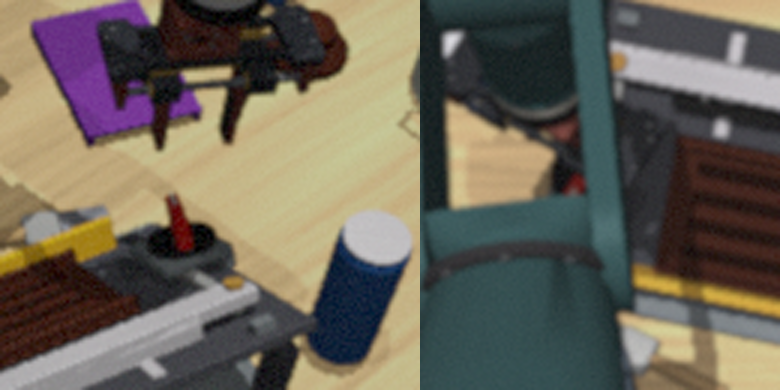

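The left half shows the open gripper (tips at (160,150) and (230,140)) over the red knob (180,225), clear of the can at (370,290). The fingers straddle it along its wing. Descend and close.

```bash
python3 -m handwheel '[[[0,0,-0.3],0,0.4],[[0,0,-0.585],0,0.4],[[0,0,-0.585],0,0.4]]'; python3 -m handwheel '[[[0,0,0],0,1],[[0,0,0],0,1],[[0,0,0],0,1],[[0,0,0],0,1]]' 45
```

```text
time_s: 2.08
ee_pos: [0.5964, 0.1377, 0.1333]
orientation: [0.264, 0.964, -0.001, -0.003]
ft_force: [0.5, 0.5, -0.1]
gripper_width: 0.0527
gripper_force: 0.0
time_s: 2.58
ee_pos: [0.6008, 0.1365, 0.1367]
orientation: [0.265, 0.964, 0.0, 0.001]
ft_force: [0.4, 1.1, -0.4]
gripper_width: 0.0162
gripper_force: 0.0
```

```bash
python3 -m handwheel '[[[0,0,0],0,1],[[0,0,0],0,1]]'; python3 -m handwheel '[[[0,0,0],-0.1,1],[[0,0,0],-0.2,1],[[0,0,0],-0.3,1],[[0,0,0],-0.4,1],[[0,0,0],-0.47,1],[[0,0,0],-0.47,1]]'
```

```text
time_s: 2.82
ee_pos: [0.6003, 0.1364, 0.1359]
orientation: [0.265, 0.964, -0.0, -0.0]
ft_force: [-0.5, 0.6, -0.3]
gripper_width: 0.0006
gripper_force: 0.0
time_s: 3.58
ee_pos: [0.6003, 0.1364, 0.1358]
orientation: [0.595, 0.804, -0.0, -0.0]
ft_force: [-0.2, -0.4, -0.1]
gripper_width: 0.0007
gripper_force: 0.0
```

The fingers closed on nothing, so I need a look.

Run:
```python
from cell import robot, imaging
import cv2, numpy as np
for n in("scene","top"):
    p,d=imaging.camera(n); m=imaging.camera_model(n)
    np.savez(f"pics/{n}1.npz",p=p,d=d,K=m["mtx"],T=m["world_from_camera"])
    if n=="scene":
        cv2.imwrite("pics/c4.png",cv2.resize(p[150:250,340:460,::-1],None,fx=5,fy=5,interpolation=2))
        T=np.linalg.inv(m["world_from_camera"]);K=m["mtx"]
        for X in([.6003,.1364,.1358],[.596,.138,.150],[.600,.137,.142]):
            c=T[:3,:3]@X+T[:3,3]; uv=K@[c[0],-c[1],-c[2]]; uv=uv/uv[2]; print(X,uv[:2].round(1),((uv[:2]-[340,150])*5).round())
```

```text
[0.6003, 0.1364, 0.1358] [387.7 203. ] [238. 265.]
[0.596, 0.138, 0.15] [387.6 198.7] [238. 244.]
[0.6, 0.137, 0.142] [388.  201.5] [240. 258.]
```

View pics/c4.png

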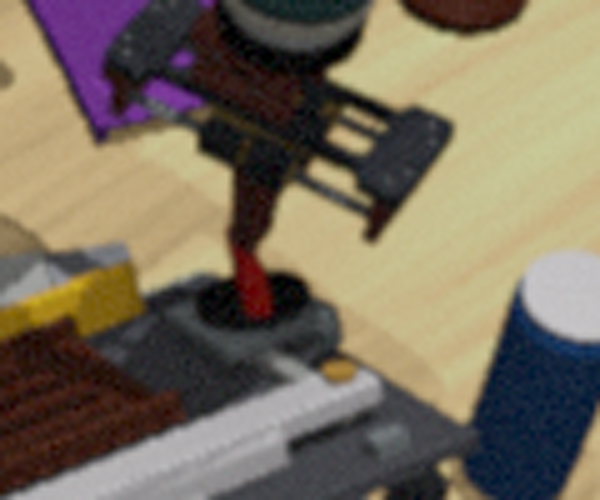

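The shut fingers show at (245,235) just above or in front of the red wing (245–258, 255–315). I'll measure both in depth.

Run:
```python
from h import *
p,X=load("scene1"); p0,X0=load("scene0")
for v in range(186,216,2):
    print(v,[(u,tuple((X[v,u]*1000).round().astype(int)),tuple(p[v,u]),tuple((X0[v,u]*1000).round().astype(int)),tuple(p0[v,u])) for u in (387,390,392)])
```

```text
186 [(387, (np.int64(598), np.int64(122), np.int64(219)), (np.uint8(45), np.uint8(28), np.uint8(20)), (np.int64(475), np.int64(272), np.int64(0)), (np.uint8(192), np.uint8(176), np.uint8(129))), (390, (np.int64(606), np.int64(126), np.int64(223)), (np.uint8(28), np.uint8(31), np.uint8(25)), (np.int64(482), np.int64(280), np.int64(1)), (np.uint8(190), np.uint8(169), np.uint8(122))), (392, (np.int64(628), np.int64(107), np.int64(257)), (np.uint8(11), np.uint8(5), np.uint8(9)), (np.int64(488), np.int64(282), np.int64(5)), (np.uint8(189), np.uint8(166), np.uint8(123)))]
188 [(387, (np.int64(599), np.int64(123), np.int64(210)), (np.uint8(55), np.uint8(36), np.uint8(28)), (np.int64(483), np.int64(265), np.int64(2)), (np.uint8(190), np.uint8(170), np.uint8(126))), (390, (np.int64(606), np.int64(127), np.int64(214)), (np.uint8(26), np.uint8(13), np.uint8(9)), (np.int64(486), np.int64(276), np.int64(-3)), (np.uint8(187), np.uint8(163), np.uint8(116))), (392, (np.int64(611), np.int64(130), np.int64(217)), (np.uint8(42), np.uint8(17), np.uint8(16)), (np.int64(493), np.int64(279), np.int64(1)), 
[... 6817 characters left out ...]
nt8(90), np.uint8(5), np.uint8(11)), (np.int64(633), np.int64(122), np.int64(139)), (np.uint8(130), np.uint8(32), np.uint8(25)))]
214 [(387, (np.int64(627), np.int64(109), np.int64(134)), (np.uint8(14), np.uint8(10), np.uint8(13)), (np.int64(626), np.int64(111), np.int64(131)), (np.uint8(24), np.uint8(18), np.uint8(18))), (390, (np.int64(634), np.int64(114), np.int64(137)), (np.uint8(24), np.uint8(13), np.uint8(13)), (np.int64(634), np.int64(114), np.int64(137)), (np.uint8(43), np.uint8(29), np.uint8(29))), (392, (np.int64(637), np.int64(118), np.int64(137)), (np.uint8(21), np.uint8(8), np.uint8(14)), (np.int64(638), np.int64(118), np.int64(138)), (np.uint8(29), np.uint8(19), np.uint8(23)))]
```

Run:
```python
from cell import imaging
import numpy as np
m=imaging.camera_model("scene");T=np.linalg.inv(m["world_from_camera"]);K=m["mtx"]
def pr(X):
    c=T[:3,:3]@X+T[:3,3]; uv=K@[c[0],-c[1],-c[2]]; return uv[:2]/uv[2]
ydir=np.array([.511,.859,0])  # tool y for q=(.265,.964)
for dz in(0,.01,.02,.03):
    b=np.array([.5993,.1374,.2227+dz]); print(dz,[((pr(b+s*ydir*.03)-[330,130])*3).round() for s in(1,-1)])
```

```text
0 [array([217., 155.]), array([152., 161.])]
0.01 [array([218., 148.]), array([153., 154.])]
0.02 [array([220., 140.]), array([154., 146.])]
0.03 [array([222., 133.]), array([155., 139.])]
```

```bash
python3 -m handwheel '[[[0,0,0.3],0,1],[[0,0,0.5],0.1,1],[[0,0,0.5],0.2,0.4],[[0,0,0.5],0.3,0.4],[[0,0,0.5],0.4,0.4],[[0,0,0.5],0.47,0.4],[[0,0,0.5],0.47,0.4]]'
python3 - <<'E'
from cell import robot, imaging
from h import *
import cv2
for n in("scene","top"):
    p,d=imaging.camera(n); m=imaging.camera_model(n)
    np.savez(f"pics/{n}2.npz",p=p,d=d,K=m["mtx"],T=m["world_from_camera"])
p,X=load("scene2"); t=robot.get_state()["ee_pos"]
D=X-t; near=(np.linalg.norm(D[...,:2],axis=-1)<.06)&(D[...,2]>-.05)&(D[...,2]<.06)
z=D[...,2][near]; print(t,np.histogram(z*1000,bins=range(-50,61,5)))
lo=near&(D[...,2]>-.02)&(D[...,2]<.03)
vv,uu=np.nonzero(lo); 
for v,u in list(zip(vv,uu))[-40:]: print((u,v),(D[v,u]*1000).round(),p[v,u])
E
```

```text
time_s: 4.55
ee_pos: [0.6002, 0.1364, 0.2108]
orientation: [0.265, 0.964, -0.0, -0.0]
ft_force: [0.2, -1.0, 0.3]
gripper_width: 0.047
gripper_force: 0.0
[0.60026951 0.13642593 0.21080031] (array([15,  0,  0,  0,  0,  0,  0,  0,  0,  0,  0,  0,  0,  0,  0,  4, 14,
       15, 17, 14, 17, 14]), array([-50, -45, -40, -35, -30, -25, -20, -15, -10,  -5,   0,   5,  10,
        15,  20,  25,  30,  35,  40,  45,  50,  55,  60]))
(np.int64(401), np.int64(177)) [10. 23. 29.] [142 132  92]
(np.int64(404), np.int64(181)) [25. 19. 30.] [131 114  81]
(np.int64(405), np.int64(181)) [26. 23. 28.] [156 138  97]
(np.int64(384), np.int64(183)) [ -3. -27.  29.] [150 132  94]
```

The real finger tips sit about 26 mm above the reported TCP, and the miss agrees with that. I'll go deeper accordingly, watching the force.

```bash
python3 -m handwheel '[[[0,0,-0.3],0,0.4],[[0,0,-0.6],0,0.4],[[0,0,-0.6],0,0.4]]'; python3 -m handwheel '[[[0,0,-0.04],0,0.4],[[0,0,-0.07],0,0.4],[[0,0,-0.07],0,0.4]]'; python3 -m handwheel '[[[0,0,0],0,1],[[0,0,0],0,1],[[0,0,0],0,1],[[0,0,0],0,1],[[0,0,0],0,1]]' 45
```

```text
time_s: 5.03
ee_pos: [0.597, 0.136, 0.1177]
orientation: [0.266, 0.964, -0.001, -0.004]
ft_force: [0.5, -0.8, -0.0]
gripper_width: 0.0528
gripper_force: 0.0
time_s: 5.4
ee_pos: [0.6009, 0.1365, 0.1113]
orientation: [0.265, 0.964, 0.0, 0.001]
ft_force: [-0.1, -0.6, -0.4]
gripper_width: 0.0526
gripper_force: 0.0
time_s: 6.02
ee_pos: [0.6007, 0.1368, 0.1105]
orientation: [0.266, 0.964, 0.001, 0.0]
ft_force: [0.8, 0.9, -1.2]
gripper_width: 0.0154
gripper_force: 43.6
```

Gripped (15 mm, 44 N). Now I turn red about 0.75 rad.

```bash
python3 -m handwheel '[[[0,0,0],-0.08,1],[[0,0,0],-0.16,1],[[0,0,0],-0.24,1],[[0,0,0],-0.24,1]]'; python3 -m handwheel '[[[0,0,0],-0.08,1],[[0,0,0],-0.16,1],[[0,0,0],-0.24,1],[[0,0,0],-0.24,1]]'
python3 - <<'E'
from cell import robot
s=robot.get_state();print(s["torque"],s["joints"].round(2))
E
```

```text
time_s: 6.52
ee_pos: [0.6002, 0.1372, 0.1108]
orientation: [0.441, 0.898, 0.0, -0.0]
ft_force: [-2.3, 3.5, 5.1]
gripper_width: 0.0166
gripper_force: 46.5
time_s: 7.02
ee_pos: [0.5993, 0.137, 0.1112]
orientation: [0.601, 0.799, -0.0, -0.001]
ft_force: [-5.9, 3.7, 10.0]
gripper_width: 0.0174
gripper_force: 46.9
[0.92165264 0.60135563 0.31770468] [ 0.11  0.46  1.57  0.    1.11 -0.17]
```

```bash
python3 -m handwheel '[[[0,0,0],0,0.4],[[0,0,0],0,0.4],[[0,0,0.3],0,0.4],[[0,0,0.55],0.1,0.4],[[-0.15,-0.6,0.55],0.2,0.4],[[-0.2,-0.9,0.55],0.3,0.4],[[-0.2,-0.9,0.55],0.4,0.4]]'; python3 -m handwheel '[[[-0.1,-0.4,0],0.1,0.4],[[-0.2,-0.8,0],0.2,0.4],[[-0.253,-1,0],0.3,0.4],[[-0.253,-1,0],0.4,0.4],[[-0.253,-1,0],0.5,0.4],[[-0.253,-1,0],0.6,0.4],[[-0.253,-1,0],0.667,0.4],[[-0.253,-1,0],0.667,0.4]]'
python3 - <<'E'
from cell import robot
from h import *
from cell import imaging
import cv2
s=robot.get_state();print(s["joints"].round(2),s["ee_pos"],np.degrees(2*np.arctan2(*s["orientation"][[1,0]])))
im=[]
for n in("scene","top"):
    p,d=imaging.camera(n); m=imaging.camera_model(n)
    np.savez(f"pics/{n}3.npz",p=p,d=d,K=m["mtx"],T=m["world_from_camera"])
    r=(slice(160,300),slice(250,430)) if n=="scene" else (slice(85,225),slice(240,420))
    im.append(cv2.resize(p[r][...,::-1],None,fx=2.2,fy=2.8,interpolation=2))
cv2.imwrite("pics/c5.png",np.hstack(im))
E
```

```text
time_s: 7.9
ee_pos: [0.5696, -0.0022, 0.1928]
orientation: [0.324, 0.946, -0.001, 0.0]
ft_force: [-0.7, -0.4, -0.1]
gripper_width: 0.0529
gripper_force: 0.0
time_s: 8.9
ee_pos: [0.5323, -0.1489, 0.1926]
orientation: [-0.191, 0.982, -0.0, -0.0]
ft_force: [-0.3, -0.1, -0.2]
gripper_width: 0.0528
gripper_force: 0.0
[-0.4   0.29  1.61 -0.    1.24 -2.35] [ 0.53233362 -0.14892336  0.19262382] 202.02701630232667
```

View pics/c5.png

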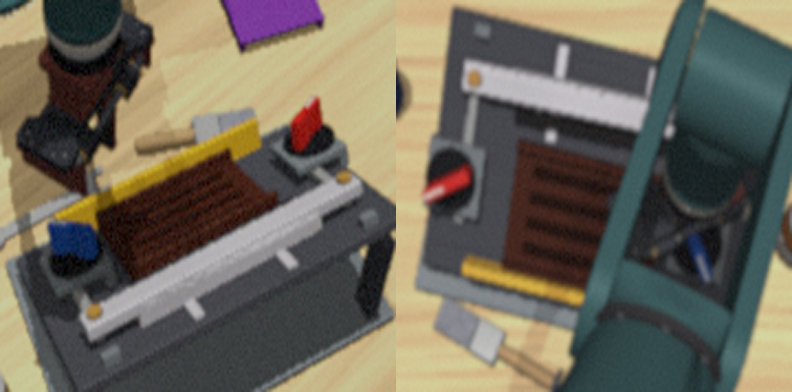

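Red has turned clockwise: its wing in the right half now runs from (425,195) to (468,172). Blue, at (700,255), is untouched. Next I shift over blue, descend and grip.

```bash
python3 -m handwheel '[[[0,-0.243,0],0,0.4],[[0,-0.243,-0.1],0,0.4],[[0,-0.243,-0.4],0,0.4],[[0,-0.243,-0.54],0,0.4],[[0,-0.243,-0.54],0,0.4]]'; python3 -m handwheel '[[[0,0,0],0,1],[[0,0,0],0,1],[[0,0,0],0,1],[[0,0,0],0,1],[[0,0,0],0,1]]' 45
python3 - <<'E'
from h import *
p,X=load("top3"); n=np.array([-.4876,.1064,.8665]); 
for nm,x in(("top3",(240,130,285,165)),("top0",(240,130,285,165))):
    p,X=load(nm); Q=X[x[1]:x[3],x[0]:x[2]].reshape(-1,3); h=Q@n+.2389*n[2]; C=Q[(h>.05)&(h<.075)]
    w=np.linalg.svd(C-C.mean(0),full_matrices=False)[2][0]; xb=np.array([.847,-.185,.4990]); yb=np.cross(n,xb)
    print(nm,np.degrees(np.arctan2(w@yb,w@xb)),C.mean(0),len(C))
E
```

```text
time_s: 9.62
ee_pos: [0.5304, -0.1835, 0.1097]
orientation: [-0.191, 0.982, 0.002, -0.002]
ft_force: [-0.6, 0.3, 0.0]
gripper_width: 0.0529
gripper_force: 0.0
time_s: 10.25
ee_pos: [0.5315, -0.1819, 0.1127]
orientation: [-0.191, 0.982, 0.002, -0.0]
ft_force: [-2.9, 9.8, 8.1]
gripper_width: 0.0161
gripper_force: 42.2
top3 122.00774800980058 [0.59527845 0.13885923 0.14944153] 122
top0 158.8694337549424 [0.59471557 0.13933547 0.14970231] 114
```

```bash
python3 -m handwheel '[[[0,0.02,0],-0.09,1],[[0,0.02,0],-0.18,1],[[0,0.02,0],-0.27,1],[[0,0.02,0],-0.36,1],[[0,0.02,0],-0.45,1],[[0,0.02,0],-0.54,1]]';python3 -m handwheel '[[[0,0,0],-0.09,1],[[0,0,0],-0.18,1],[[0,0,0],-0.27,1],[[0,0,0],-0.33,1],[[0,0,0],-0.33,1]]'
python3 - <<'E'
from cell import robot
s=robot.get_state();print(s["torque"],s["joints"].round(2),np.degrees(2*np.arctan2(*s["orientation"][[1,0]])) if 0 else s["orientation"])
E
```

```text
time_s: 11.0
ee_pos: [0.5323, -0.1845, 0.1132]
orientation: [0.231, 0.973, -0.002, 0.001]
ft_force: [-4.2, -8.4, 2.1]
gripper_width: 0.0138
gripper_force: 46.1
time_s: 11.62
ee_pos: [0.5306, -0.1858, 0.1131]
orientation: [0.471, 0.882, -0.003, 0.0]
ft_force: [-9.3, -11.7, 7.5]
gripper_width: 0.0165
gripper_force: 45.8
[-1.8351477   1.35427802  0.35353556] [-0.45  0.39  1.68 -0.01  1.07 -1.04] [ 4.71037669e-01  8.82106373e-01 -3.43017619e-03  3.08506982e-04]
```

```bash
python3 -m handwheel '[[[0,0,0],0,0.4],[[0,0,0],0,0.4],[[0,0,0.3],0,0.4],[[0,0,0.55],-0.11,0.4],[[0.1,0.5,0.55],-0.11,0.4],[[0.2,0.9,0.55],-0.11,0.4],[[0.2,0.9,0.55],-0.11,0.4]]'; python3 -m handwheel '[[[0.1,0.4,0],0,0.4],[[0.2,0.8,0],0,0.4],[[0.253,1,0],0,0.4],[[0.253,1,0],0,0.4]]'; python3 -m handwheel '[[[0,0.22,0],0,0.4],[[0,0.22,-0.2],0,0.4],[[0,0.22,-0.2],0,0.4]]';  python3 - <<'E'
from cell import robot,imaging
from h import *
s=robot.get_state();print(s["joints"].round(2))
p,d=imaging.camera("scene"); m=imaging.camera_model("scene"); np.savez("pics/scene4.npz",p=p,d=d,K=m["mtx"],T=m["world_from_camera"])
n=np.array([-.4876,.1064,.8665]);xb=np.array([.847,-.185,.4990]); yb=np.cross(n,xb)
for nm in("scene0","scene3","scene4"):
  p,X=load(nm)
  for c,x in(("red",(370,185,410,222)),("blue",(268,228,302,262))):
    Q=X[x[1]:x[3],x[0]:x[2]].reshape(-1,3); h=Q@n+.2389*n[2]; C=Q[(h>.05)&(h<.072)]
    w=np.linalg.svd(C-C.mean(0),full_matrices=False)[2][0]
    print(nm,c,np.degrees(np.arctan2(w@yb,w@xb))%180,C.mean(0).round(4),len(C))
E
```

```text
time_s: 12.5
ee_pos: [0.5629, -0.0434, 0.1947]
orientation: [0.544, 0.839, 0.001, -0.0]
ft_force: [-0.2, -0.5, 0.4]
gripper_width: 0.0523
gripper_force: 0.0
time_s: 13.0
ee_pos: [0.6007, 0.1046, 0.1942]
orientation: [0.544, 0.839, 0.0, 0.0]
ft_force: [-0.3, -0.3, -0.1]
gripper_width: 0.0527
gripper_force: 0.0
time_s: 13.38
ee_pos: [0.5981, 0.1343, 0.1624]
orientation: [0.546, 0.838, -0.002, -0.002]
ft_force: [-0.2, 0.2, 0.2]
gripper_width: 0.0527
gripper_force: 0.0
[ 0.11  0.41  1.51 -0.    1.22 -0.31]
scene0 red 159.36454284391763 [0.6028 0.134  0.1522] 68
scene0 blue 38.66418749667214 [ 0.531  -0.1849  0.1495] 124
scene3 red 121.1990288310933 [0.6013 0.1369 0.1497] 96
scene3 blue 38.461092969327275 [ 0.5311 -0.1847  0.1493] 125
scene4 red 121.5462561575909 [0.6018 0.1361 0.1502] 97
scene4 blue 141.0864537851135 [ 0.5323 -0.1854  0.1504] 107
```

```bash
python3 -m handwheel '[[[0,0,-0.34],0,0.4],[[0,0,-0.34],0,0.4]]'; python3 -m handwheel '[[[0,0,0],0,1],[[0,0,0],0,1],[[0,0,0],0,1],[[0,0,0],0,1],[[0,0,0],0,1]]' 50;  python3 -m handwheel '[[[0,0,0],-0.09,1],[[0,0,0],-0.18,1],[[0,0,0],-0.27,1],[[0,0,0],-0.36,1],[[0,0,0],-0.45,1],[[0,0,0],-0.5,1]]'; python3 -m handwheel '[[[0,0,0],-0.09,1],[[0,0,0],-0.18,1],[[0,0,0],-0.27,1],[[0,0,0],-0.36,1],[[0,0,0],-0.45,1],[[0,0,0],-0.53,1],[[0,0,0],-0.53,1]]'
```

```text
time_s: 13.68
ee_pos: [0.5976, 0.1345, 0.1114]
orientation: [0.546, 0.838, -0.002, -0.002]
ft_force: [-0.5, 0.1, 0.7]
gripper_width: 0.0521
gripper_force: 0.0
time_s: 14.3
ee_pos: [0.5987, 0.1352, 0.114]
orientation: [0.546, 0.838, -0.001, -0.001]
ft_force: [-4.5, -3.9, 6.5]
gripper_width: 0.0164
gripper_force: 45.9
time_s: 15.05
ee_pos: [0.5965, 0.1363, 0.1149]
orientation: [0.826, 0.564, -0.002, -0.002]
ft_force: [-13.5, -0.5, 17.9]
gripper_width: 0.015
gripper_force: 52.2
time_s: 15.92
ee_pos: [0.5953, 0.138, 0.1149]
orientation: [0.983, 0.183, -0.004, -0.002]
ft_force: [-14.8, 5.0, 18.3]
gripper_width: 0.0143
gripper_force: 51.9
```

```bash
python3 -m handwheel '[[[0,0,0],0,0.4],[[0,0,0],0,0.4],[[0,0,0.3],0,0.4],[[0,0,0.55],0.1,0.4],[[-0.15,-0.5,0.55],0.2,0.4],[[-0.2,-0.9,0.55],0.3,0.4],[[-0.2,-0.9,0.55],0.4,0.4]]'; python3 -m handwheel '[[[-0.1,-0.4,0],0.1,0.4],[[-0.2,-0.8,0],0.2,0.4],[[-0.253,-1,0],0.3,0.4],[[-0.253,-1,0],0.4,0.4],[[-0.253,-1,0],0.5,0.4],[[-0.253,-1,0],0.6,0.4],[[-0.253,-1,0],0.7,0.4],[[-0.253,-1,0],0.8,0.4],[[-0.253,-1,0],0.844,0.4]]'; python3 -m handwheel '[[[0,-0.244,0],0,0.4],[[0,-0.244,-0.2],0,0.4],[[0,-0.244,-0.2],0,0.4]]';  cat > ang.py <<'E'
from cell import robot,imaging
from h import *
import sys
s=robot.get_state();print(s["joints"].round(2),np.degrees(2*np.arctan2(s["orientation"][1],s["orientation"][0])).round(1))
n=np.array([-.4876,.1064,.8665]);xb=np.array([.847,-.185,.4990]); yb=np.cross(n,xb)
for v,R in(("scene",((370,185,410,222),(268,228,302,262))),("top",((240,130,285,165),(360,155,395,190)))):
  p,d=imaging.camera(v); m=imaging.camera_model(v); np.savez(f"pics/{v}{sys.argv[1]}.npz",p=p,d=d,K=m["mtx"],T=m["world_from_camera"])
  X=cloud(p,d.astype(float),m["mtx"],m["world_from_camera"])
  for c,x in zip(("red","blue"),R):
    Q=X[x[1]:x[3],x[0]:x[2]].reshape(-1,3); h=Q@n+.2389*n[2]; C=Q[(h>.05)&(h<.072)]
    if len(C)<9: continue
    w=np.linalg.svd(C-C.mean(0),full_matrices=False)[2][0]
    a=np.degrees(np.arctan2(w@yb,w@xb))%180; a0=159 if c=="red" else 38.5
    print(v,c,a.round(1),"turned",np.radians((a0-a)%180).round(3),C.mean(0).round(4),len(C))
E
python3 ang.py 5
```

```text
time_s: 16.8
ee_pos: [0.5702, -0.0026, 0.1963]
orientation: [0.878, 0.479, 0.0, 0.001]
ft_force: [-0.7, 0.0, 0.9]
gripper_width: 0.053
gripper_force: 0.0
time_s: 17.92
ee_pos: [0.5329, -0.1496, 0.1961]
orientation: [0.396, 0.918, -0.0, 0.001]
ft_force: [0.1, -0.3, -0.2]
gripper_width: 0.0526
gripper_force: 0.0
time_s: 18.3
ee_pos: [0.5309, -0.1855, 0.1643]
orientation: [0.398, 0.917, -0.0, -0.002]
ft_force: [-0.6, 0.8, 0.1]
gripper_width: 0.0527
gripper_force: 0.0
[-0.46  0.34  1.63 -0.    1.18 -1.21] 133.1
scene red 35.6 turned 2.155 [0.6016 0.137  0.1492] 111
scene blue 141.4 turned 1.347 [ 0.5321 -0.1849  0.1507] 103
top red 32.8 turned 2.203 [0.5954 0.1394 0.149 ] 128
top blue 139.3 turned 1.382 [ 0.528  -0.1851  0.1513] 65
```

```bash
python3 -m handwheel '[[[0,0,-0.34],0,0.4],[[0,0,-0.34],0,0.4]]'; python3 -m handwheel '[[[0,0,0],0,1],[[0,0,0],0,1],[[0,0,0],0,1],[[0,0,0],0,1],[[0,0,0],0,1]]' 50;  python3 -m handwheel '[[[0,0,0],-0.09,1],[[0,0,0],-0.18,1],[[0,0,0],-0.27,1],[[0,0,0],-0.36,1],[[0,0,0],-0.45,1],[[0,0,0],-0.5,1]]'; python3 -m handwheel '[[[0,0,0],-0.09,1],[[0,0,0],-0.18,1],[[0,0,0],-0.27,1],[[0,0,0],-0.36,1],[[0,0,0],-0.42,1],[[0,0,0],-0.42,1]]'; python3 ang.py 6
```

```text
time_s: 18.65
ee_pos: [0.5302, -0.1843, 0.1132]
orientation: [0.398, 0.918, 0.0, -0.003]
ft_force: [-0.8, 0.5, -0.6]
gripper_width: 0.053
gripper_force: 0.0
time_s: 19.27
ee_pos: [0.5311, -0.1884, 0.1165]
orientation: [0.397, 0.918, -0.003, 0.0]
ft_force: [-8.2, -7.7, 9.5]
gripper_width: 0.0148
gripper_force: 47.8
time_s: 20.02
ee_pos: [0.5273, -0.1871, 0.1159]
orientation: [0.719, 0.695, -0.004, -0.002]
ft_force: [-17.5, -5.9, 16.7]
gripper_width: 0.0159
gripper_force: 52.0
time_s: 20.78
ee_pos: [0.5255, -0.1847, 0.1161]
orientation: [0.905, 0.426, -0.005, -0.003]
ft_force: [-20.4, 0.8, 23.2]
gripper_width: 0.0146
gripper_force: 52.4
[-0.46  0.39  1.68 -0.    1.08  0.23] 50.4
scene red 36.5 turned 2.138 [0.6019 0.137  0.1493] 114
scene blue 125.1 turned 1.631 [ 0.5443 -0.1629  0.1534] 27
top red 33.1 turned 2.197 [0.5952 0.1392 0.1493] 130
```

```bash
python3 -c "
from cell import robot;print(robot.get_state()['torque'])"; python3 -m handwheel '[[[0,0,0],-0.06,1],[[0,0,0],-0.1,1],[[0,0,0],-0.1,1]]'; python3 -c "
from cell import robot;print(robot.get_state()['torque'])"
```

```text
[0.1597019  3.51578764 0.61845432]
time_s: 21.25
ee_pos: [0.5249, -0.1846, 0.116]
orientation: [0.935, 0.354, -0.006, -0.003]
ft_force: [-21.5, 0.6, 24.3]
gripper_width: 0.0164
gripper_force: 59.2
[0.07145361 3.77515615 1.43095058]
```

```bash
python3 -m handwheel '[[[0,0,0],0,0.4],[[0,0,0],0,0.4],[[0,0,0.3],0,0.4],[[0,0,0.55],-0.1,0.4],[[0.1,0.5,0.55],-0.2,0.4],[[0.2,0.9,0.55],-0.25,0.4],[[0.2,0.9,0.55],-0.25,0.4]]'; python3 -m handwheel '[[[0.1,0.4,0],0,0.4],[[0.2,0.8,0],0,0.4],[[0.24,1,0],0,0.4],[[0.24,1,0],0,0.4]]'; python3 -m handwheel '[[[0,0.255,0],0,0.4],[[0,0.255,-0.2],0,0.4],[[0,0.255,-0.2],0,0.4]]'; python3 ang.py 7
```

```text
time_s: 22.12
ee_pos: [0.5634, -0.0474, 0.1981]
orientation: [0.986, 0.165, 0.001, -0.0]
ft_force: [0.8, -0.4, 0.5]
gripper_width: 0.0529
gripper_force: 0.0
time_s: 22.62
ee_pos: [0.5991, 0.1008, 0.1974]
orientation: [0.986, 0.165, 0.0, 0.0]
ft_force: [0.0, -0.1, 0.4]
gripper_width: 0.0527
gripper_force: 0.0
time_s: 23.0
ee_pos: [0.5965, 0.1359, 0.1655]
orientation: [0.987, 0.163, -0.002, 0.0]
ft_force: [-0.5, -0.7, -0.4]
gripper_width: 0.0525
gripper_force: 0.0
[ 0.11  0.4   1.51 -0.    1.23  1.35] 18.8
scene red 36.2 turned 2.144 [0.6022 0.1363 0.1494] 115
scene blue 68.6 turned 2.616 [ 0.5314 -0.1845  0.1493] 137
top red 37.6 turned 2.119 [0.5989 0.1404 0.1511] 66
top blue 67.1 turned 2.643 [ 0.5251 -0.1815  0.1494] 122
```

```bash
python3 -m handwheel '[[[0,0,-0.37],0,0.4],[[0,0,-0.37],0,0.4]]'; python3 -m handwheel '[[[0,0,0],0,1],[[0,0,0],0,1],[[0,0,0],0,1],[[0,0,0],0,1],[[0,0,0],0,1]]' 50;  python3 -m handwheel '[[[0,0,0],-0.09,1],[[0,0,0],-0.18,1],[[0,0,0],-0.27,1],[[0,0,0],-0.35,1],[[0,0,0],-0.35,1]]'; python3 -c "
from cell import robot;print(robot.get_state()['torque'])"
```

```text
time_s: 23.35
ee_pos: [0.5955, 0.1363, 0.1097]
orientation: [0.987, 0.163, -0.003, -0.0]
ft_force: [0.2, -0.0, -0.2]
gripper_width: 0.0525
gripper_force: 0.0
time_s: 23.98
ee_pos: [0.5987, 0.1394, 0.1131]
orientation: [0.987, 0.163, 0.001, -0.001]
ft_force: [-2.1, 5.9, 5.0]
gripper_width: 0.0154
gripper_force: 46.7
time_s: 24.6
ee_pos: [0.5979, 0.1394, 0.1137]
orientation: [0.994, -0.11, 0.0, -0.001]
ft_force: [-6.2, 4.7, 11.2]
gripper_width: 0.0151
gripper_force: 52.3
[0.61075942 0.90827577 1.02144473]
```

```bash
python3 -m handwheel '[[[0,0,0],-0.05,1],[[0,0,0],-0.05,1]]'; python3 -c "
from cell import robot;print(robot.get_state()['torque'])";  python3 -m handwheel '[[[0,0,0],0,0.4],[[0,0,0],0,0.4],[[0,0,0.3],0,0.4],[[0,0,0.7],0,0.4],[[-0.4,0.4,0.9],0,0.4],[[-0.9,0.9,0.9],0,0.4],[[-0.9,0.9,0.9],0,0.4],[[-0.9,0.9,0.9],0,0.4]]'; python3 ang.py 8
python3 - <<'E'
from h import *
import cv2
p,_=load("top8");q,_=load("scene8")
cv2.imwrite("pics/c6.png",np.hstack([cv2.resize(p[85:225,240:420,::-1],None,fx=2.2,fy=2.8,interpolation=2),cv2.resize(q[180:320,250:430,::-1],None,fx=2.2,fy=2.8,interpolation=2)]))
E
```

```text
time_s: 24.85
ee_pos: [0.598, 0.1396, 0.1138]
orientation: [0.989, -0.148, 0.0, -0.001]
ft_force: [-4.6, 6.6, 10.7]
gripper_width: 0.0157
gripper_force: 60.2
[0.64434022 0.85511059 1.58954791]
time_s: 25.85
ee_pos: [0.4609, 0.2746, 0.2473]
orientation: [0.989, -0.148, -0.0, -0.0]
ft_force: [1.1, -0.6, -0.5]
gripper_width: 0.053
gripper_force: 0.0
[0.41 0.22 1.57 0.   1.35 2.27] -17.0
scene red 11.5 turned 2.575 [0.6028 0.1362 0.1504] 99
scene blue 68.1 turned 2.624 [ 0.5316 -0.1846  0.1493] 141
top red 9.6 turned 2.608 [0.5949 0.1387 0.1493] 119
top blue 67.8 turned 2.631 [ 0.525  -0.1818  0.1493] 123
```

View pics/c6.png

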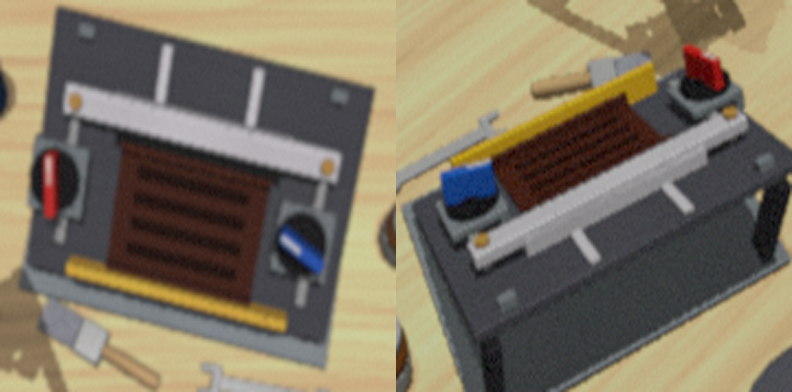

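The picture shows the bar against the panel's top edge (120,140)–(275,180), square with the ledge. Both knobs are home at about 2.6 rad, and the gripper is well clear.

```bash
python3 -c "
from cell import robot;print(robot.job_done())"
```

```text
the job is handed in; nothing more can be done
None
```

The job is handed in: both knobs measured about 2.6 rad, fully home, the bar looked square with its pad against the panel, and the gripper was clear; the hand-in gave no verdict, and I didn't measure the pad force or the bar and panel angles.

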